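Click the griddle's heat dial to the orange marker and start it

ROBOT

A 6-joint arm with a two-finger parallel gripper is mounted at the origin on the work surface. World frame = base frame: x ahead of the robot, y to its left, z up, the work surface at z = 0. Lengths are in m, angles in degrees, forces in N, time in s.
With the tool pointing down it reaches from about 0.4 to 0.825 m from the base axis. Payload 7 kg.
Tool frame: the origin (TCP) lies between the finger pads; the fingertips stand 14 mm ahead of it and the grasp point (between the pads) lies 5 mm behind it; z points along the fingers, y is the line along which they close (so a half turn about z gives the same grasp; the last joint's range is limited). The gripper opens to 88 mm and grips with 3 to 60 N. Pads are 19 mm wide; open, the fingers measure 130 mm over their backs; the gripper's body (78 mm by 193 mm) begins 47 mm behind the grasp point.
Start: joints at [-51.331, 20.546, 0.682, 0, -70.136, -16.507], TCP at [0.255, -0.625, 0.241] pointing down, gripper open.
Joint ranges: [-176.03, 176.03], [-82.01, 121.73], [-58.28, 71.71], [-173.87, 95.51], [-174.79, -0.11], [-173.66, 173.66]. Speed limits (degrees/s): [136.94, 136.94, 172.46, 180, 180, 180].

INTERFACE

Orientations are given as [roll, pitch, yaw] about the fixed x, y, z axes, in that order (R = Rz(yaw) Ry(pitch) Rx(roll)).
In Python, from plant import status, cams, job gives the robot as it stands. The module is installed in compiled form; this text tells all that it offers.
- The arm moves only by the tool step_arm, never from a script. Its arguments are lists of equal length, an entry for each row: "xyz": the shift along the tool's x, y, z each as a share of 20 cm, from -1 to 1, a list of three; "yaw": the turn about the tool's z as a share of 360 degrees, from -1 to 1; "claw": the closure, from -1 (fully open) to 1 (shut). A call has 1 to 20 rows; each row is the pose to reach, as a shift and turn from the pose commanded when the call began, along the tool's axes at that moment, turning the shorter way round; what a row does not reach only later rows make up. A row lasts 1/12 s, in which the tool goes at most 41.7 mm and 7.16 degrees, less where a joint would pass 70% of its speed; a pose out of reach is approached as far as the arm can. A call with a number of a shift or a turn outside -1 to 1 is refused whole. A call with a gripper value outside its range is refused whole. The fingers move at their own pace and stop on an object; "grip_force" is the grip in N (left out, the last holds). Time passes only in rows, so rows that repeat a pose let the fingers close. It gives the time, the measured TCP pose, the force, the opening and the grip force at its end, in the units of the state.
- status.get_state(): the state, without advancing time (a new reading comes with each control period).
- cams.capture(name): name is "scene" or "top"; returns (picture, depth): 420x560x3 uint8, blue, green, red; 420x560 float32, m along the optical axis (not along the pixel's ray), 0 where there is no reading.
- cams.calibration(name): a dict with "mtx" (3x3 intrinsics, pixels), "D" ([k1, k2, p1, p2, k3] as OpenCV has them; the pictures are not rectified), "camera_from_world" (4x4, takes a point from world to camera coordinates). Camera axes: x right, y down, z forward; pixel columns grow to the right and rows downward; lengths in m; the calibration is good to about 2 mm. A picture is of the moment at which its call begins. calibration takes no time and is no camera call.
- job.close_job(): hands the job in; it is judged then, once.
The state is a dict: "time_s": time; "joints": joint angles; "qd": joint speeds; "joint_torque": joint torques, N m; "tcp_pos": TCP position; "eef_rot": TCP orientation; "contact_force": force on the tool from outside, world axes, zero at the start; "moment": the same for the moment, N m; "gripper_width": finger opening in m; "gripper_force": force on a finger pad.
Only numpy, scipy, OpenCV 4.12 (cv2) and the standard library are available. Lean on these libraries where they do the work, as an engineer would, in place of code of your own. Each camera call takes 0.05 s, during which the arm holds its last target. There are 200 camera calls.

TASK

Set the griddle: with a fingertip pressed gently on the knurled heat dial, turn it until its white pointer clicks in at the orange marker, then press the green start button fully in and let it spring back. Only touch the controls, pinch or lift nothing, and leave everything else on the bench where it stands.

Things in the scene. Friction and masses are not known exactly. Their poses are not given: they have to be found in the camera images.
- dial_top (a point): Centre of the flat, ribbed top face (95 mm above the bench) of the black heat dial, a knurled disc 100 mm across and 18 mm tall on an upright axis, too wide to pinch. A fingertip pressed on the face drags it round. It is sprung: pushed straight down it sinks up to 6 mm (3 N at first, 12 N at the bottom) and still turns. The point's x axis points along the pointer.
- dial (a joint): Angle of the heat dial, rad, growing counterclockwise seen from above, -1.42 to 1.42. Detents every 36 degrees: at -1.257, -0.628, 0, 0.628, 1.257; it starts at or near 0. Turning takes up to 0.08 N m (2.5 N dragged 32 mm from the axis). Let go well past half-way between two detents, it snaps into the next.
- pointer (a point): A point on the line of the dial's white pointer, 62 mm out from the dial's axis (12 mm beyond the dial's rim) and 18 mm below the dial's face: it turns with the dial and lies over the centre of the marker that the pointer is set to.
- mark_orange: The orange marker, a disc 18 mm across and 3 mm high fixed on the pod's top, 62 mm from the dial's axis; origin at the centre of its underside. It sits at one of four detents: one or two clicks either way from the dial's start. Three like discs in blue take the other three places.
- start_top (a point): Centre of the top of the green start button (32 mm across, its top 88 mm above the bench, on a black housing 48 mm across on the control pod, about 135 mm from the dial's axis). It is pressed straight down, springs back, and takes 5 N to go fully in.
- start (a joint): Travel of the start button, m: 0 out, 0.006 fully in.
- griddle: The griddle and, on its robot side, the grey control pod with a white panel (160 x 270 mm, 70 mm high), fixed; origin on the bench under the pod's centre, x away from the robot at zero yaw. The plate begins 80 mm along x and ends at 340 mm, 190 mm either way along y, 80 mm high; its rims reach 115 mm.
- mug: Blue ceramic mug, 80 mm across, 95 mm high, loose; origin under its centre. Leave alone.
- plate: Green plastic plate, 170 mm across, 20 mm high, loose; origin under its centre. Leave alone.
- trivet: Round wooden trivet, 150 mm across, 14 mm thick, loose; origin under its centre. Leave alone.
- jar: Closed jar with a brass twist cap, 76 mm across, 110 mm high, loose; origin under its centre. Leave alone.
- shaker: Small glass shaker with a steel cap, 44 mm across, 90 mm high, loose; origin under its centre. Leave alone.
- bowl: White ceramic bowl, 120 mm across, 50 mm high, loose; origin under its centre. Leave alone.
- turner: Spatula lying flat on the bench, loose, its handle away from the robot, about 280 mm long; origin under its middle. Leave alone.

How it is judged:
By the outcome, as a careful person would: the job done as asked, in the order asked, and still so for the second after the job is handed in, with the robot touching nothing.
It also fails if it takes over 45 s, if anything falls off the work surface, if the arm or the gripper's body presses on something with over 40 N, if the wrist force passes 120 N, or if a joint passes its speed limit or range.

## Working session

There is one attempt and no reset: what is moved stays moved. The work goes in short steps, Python scripts to look and compute and a tool call to move; the robot and the scene stay as the last step left them, time stands still between calls to the robot, and variables do not carry over. Pictures are saved under pics/ and viewed, at most 10 in all, crops included, and the job is handed in when it is done.

Besides the shell and the picture viewer there is one more tool, called after "Request:" as a command line: name --pt "numbers of a row" for each row, then --argument value for the rest. step_arm: Moves the arm, as the interface text tells. Shift numbers are shares of 20 cm and turn numbers shares of 360 degrees, none past 1 either way. Its arguments: {"type":"object","properties":{"xyz":{"type":"array"},"yaw":{"type":"array"},"claw":{"type":"array"},"grip_force":{"type":"number"}},"required":["xyz","yaw","claw"]}

```bash
mkdir -p pics; cat > h.py <<'E'
import cv2, numpy as np
from plant import status, cams, job
def world(n,u,v,depth=None,z=None):
    c=cams.calibration(n);K=np.array(c["mtx"]);T=np.linalg.inv(np.array(c["camera_from_world"]))
    p=cv2.undistortPoints(np.array([[[u,v]]],float),K,np.array(c["D"]))[0,0]
    d=T[:3,:3]@np.array([p[0],p[1],1]);o=T[:3,3]
    s=depth if z is None else (z-o[2])/d[2]
    return o+s*d
def pix(n,P):
    c=cams.calibration(n);T=np.array(c["camera_from_world"])
    return cv2.projectPoints(np.array(P,float).reshape(-1,3),cv2.Rodrigues(T[:3,:3])[0],T[:3,3],np.array(c["mtx"]),np.array(c["D"]))[0][:,0]
E
python3 - <<'E'
from h import *
for n in("top","scene"):
    im,d=cams.capture(n);cv2.imwrite(f"pics/{n}0.png",im);np.save(n+"d.npy",d)
print(status.get_state())
E
```

```text
{'time_s': 0.1, 'joints': array([-5.13310301e+01,  2.05870940e+01,  6.38812126e-01, -1.54344039e-02,
       -7.01393937e+01, -1.65079871e+01]), 'qd': array([-0.01621599, -0.2420654 ,  0.10714507, -0.00739949, -0.04743568,
        0.02877925]), 'joint_torque': array([-1.24420087e-03, -5.84163558e+01,  2.93751204e+01,  7.01564535e+00,
        1.01459402e-02, -4.75429351e-05]), 'tcp_pos': array([ 0.25442334, -0.62474577,  0.23972471]), 'eef_rot': array([ 1.79911815e+02, -1.10027963e-02, -1.57844263e+02]), 'contact_force': array([ 0.28871077,  1.24671977, -0.23206821]), 'moment': array([ 0.07329906, -0.03816407, -0.02091225]), 'gripper_force': 0.0, 'gripper_width': 0.08752695492306664}
```

View pics/top0.png

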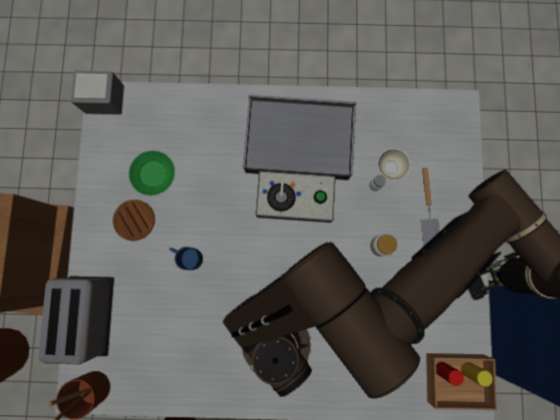

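View pics/scene0.png

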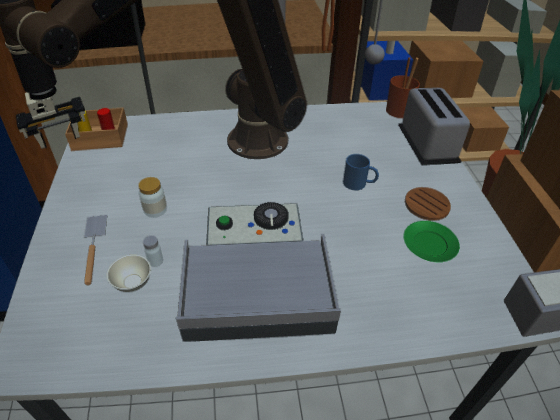

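```bash
python3 - <<'E'
from h import *
a=cv2.imread("pics/top0.png")[165:225,250:340];b=cv2.imread("pics/scene0.png")[195:250,200:310]
cv2.imwrite("pics/c1.png",cv2.resize(a,None,fx=8,fy=8,interpolation=cv2.INTER_CUBIC))
cv2.imwrite("pics/c2.png",cv2.resize(b,None,fx=7,fy=7,interpolation=cv2.INTER_CUBIC))
E
```

```text
(no output)
```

View pics/c1.png

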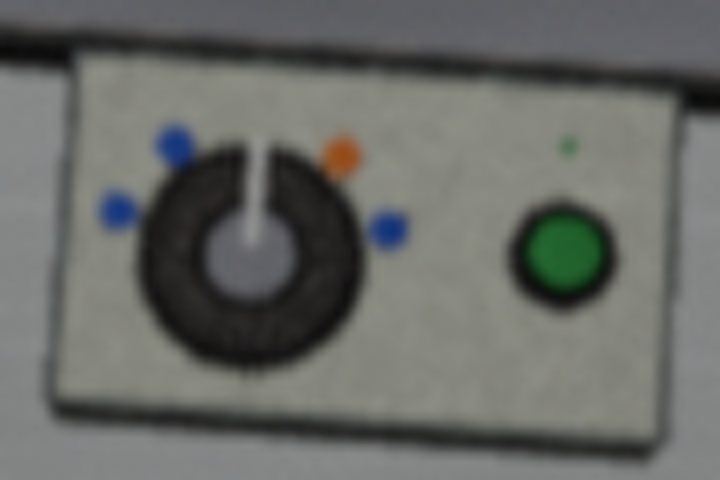

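View pics/c2.png

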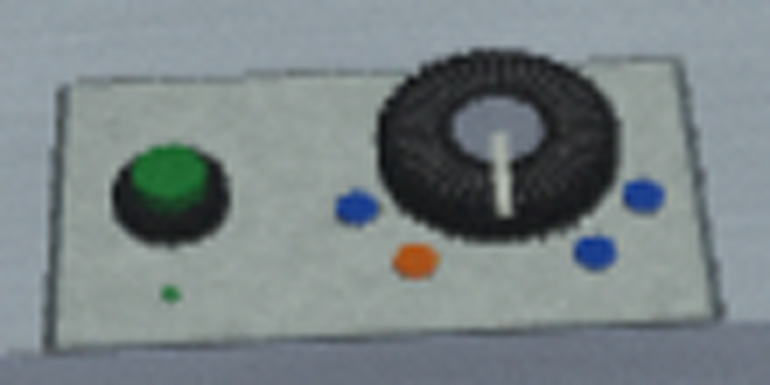

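Top crop: dial centre (250,255), pointer up to (258,140), orange (342,158), button (565,252). Orange is one click clockwise of the start. The scene crop agrees, with dial centre (498,128), orange (416,261) and button (171,172).

```bash
python3 - <<'E'
from h import *
t=lambda x,y,z:world("top",(x+.5)/8-.5+250,(y+.5)/8-.5+165,z=z)
s=lambda x,y,z:world("scene",(x+.5)/7-.5+200,(y+.5)/7-.5+195,z=z)
B=[(176,147),(117,211),(342,158),(388,230)];S=[(595,253),(643,196),(416,261),(357,208)]
def circ(P):
    P=np.array(P)[:,:2]
    from scipy.optimize import least_squares
    return least_squares(lambda c:np.hypot(*(P-c).T)-.062,[P[:,0].mean()-.05,P[:,1].mean()])
print("scene cams",[np.linalg.inv(cams.calibration(n)["camera_from_world"])[:3,3].round(3) for n in("top","scene")])
for f,M,d,b,tip in((t,B,(250,255),(565,252),(258,140)),(s,S,(498,128),(171,172),(506,215))):
    W=[f(*m,.073) for m in M];r=circ(W)
    D=f(*d,.095);print("dial",D.round(4),"fit",r.x.round(4),r.fun.round(4),"button",f(*b,.088).round(4))
    print("marks ang",[np.degrees(np.arctan2(*(w[:2]-D[:2])[::-1])).round(1) for w in W],"ptr",np.degrees(np.arctan2(*(f(*tip,.095)-D)[[1,0]])), [w.round(4) for w in W])
E
```

```text
scene cams [array([ 0.256, -0.01 ,  1.533]), array([ 1.407, -0.11 ,  0.977])]
dial [ 0.502 -0.003  0.095] fit [ 0.5012 -0.0029] [-0.0005  0.0006  0.0002  0.0001] button [ 0.5077 -0.1384  0.088 ]
marks ang [np.float64(33.4), np.float64(69.5), np.float64(-39.3), np.float64(-74.8)] ptr -2.5601096858873724 [array([0.5528, 0.0305, 0.073 ]), array([0.5238, 0.0554, 0.073 ]), array([ 0.5496, -0.042 ,  0.073 ]), array([ 0.5182, -0.0627,  0.073 ])]
dial [ 0.502  -0.0056  0.095 ] fit [ 0.5036 -0.006 ] [ 0.0001 -0.0001  0.     -0.0001] button [ 0.5064 -0.1402  0.088 ]
marks ang [np.float64(32.0), np.float64(67.6), np.float64(-37.5), np.float64(-73.2)] ptr -2.6576549087849304 [array([0.5556, 0.0279, 0.073 ]), array([0.5256, 0.0519, 0.073 ]), array([ 0.5524, -0.0443,  0.073 ]), array([ 0.5201, -0.0656,  0.073 ])]
```

Request:
step_arm --pt "-0.717 0.81 0" --pt "-0.717 0.81 0" --pt "-0.717 0.81 0" --pt "-0.717 0.81 0" --pt "-0.717 0.81 0" --pt "-0.717 0.81 0" --pt "-0.717 0.81 0" --yaw '[0,0,0,0,0,0,0]' --claw '[1,1,1,1,1,1,1]'

```text
time_s: 0.68
tcp_pos: [0.3271, -0.4186, 0.2411]
eef_rot: [-180.0, 0.0, -157.6]
contact_force: [0.1, 0.2, 0.9]
gripper_width: 0.0466
gripper_force: 0.0
```

Request:
step_arm --pt "-0.717 0.81 0" --pt "-0.717 0.81 0" --pt "-0.717 0.81 0" --pt "-0.717 0.81 0" --pt "-0.717 0.81 0" --pt "-0.717 0.81 0" --pt "-0.717 0.81 0" --yaw '[0,0,0,0,0,0,0]' --claw '[1,1,1,1,1,1,1]'

```text
time_s: 1.27
tcp_pos: [0.399, -0.2153, 0.2407]
eef_rot: [-180.0, 0.0, -157.6]
contact_force: [0.1, -0.2, -0.3]
gripper_width: 0.0024
gripper_force: 0.0
```

Request:
step_arm --pt "-0.717 0.81 0" --pt "-0.717 0.81 0" --pt "-0.717 0.81 0" --pt "-0.717 0.81 0" --pt "-0.717 0.81 0" --pt "-0.717 0.81 0" --pt "-0.717 0.81 0" --pt "-0.717 0.81 0" --pt "-0.717 0.81 0" --yaw '[0.02,0.02,0.02,0.02,0.02,0.02,0.02,0.02,0.02]' --claw '[1,1,1,1,1,1,1,1,1]'

```text
time_s: 2.02
tcp_pos: [0.4696, -0.0139, 0.2402]
eef_rot: [-180.0, -0.1, -165.1]
contact_force: [0.6, 0.4, 0.1]
gripper_width: 0.0003
gripper_force: 0.0
```

Request:
step_arm --pt "0 0 0.2" --pt "0 0 0.4" --pt "0 0 0.55" --pt "0 0 0.62" --pt "0 0 0.62" --pt "0 0 0.62" --yaw '[0,0,0,0,0,0]' --claw '[1,1,1,1,1,1]'

```text
time_s: 2.52
tcp_pos: [0.4694, -0.0142, 0.1165]
eef_rot: [-180.0, -0.1, -165.1]
contact_force: [-0.1, -0.0, 1.5]
gripper_width: 0.0006
gripper_force: 0.0
```

Request:
step_arm --pt "0 0 0.01" --pt "0 0 0.02" --pt "0 0 0.03" --pt "0 0 0.035" --pt "0 0 0.035" --pt "0 0 0.035" --yaw '[0,0,0,0,0,0]' --claw '[1,1,1,1,1,1]'

```text
time_s: 3.02
tcp_pos: [0.4698, -0.0126, 0.1098]
eef_rot: [180.0, 0.0, -165.0]
contact_force: [-0.4, -0.3, -0.1]
gripper_width: 0.0005
gripper_force: 0.0
```

Just above the face. Now press about 3.5 mm further.

Request:
step_arm --pt "0 0 0.008" --pt "0 0 0.013" --pt "0 0 0.018" --pt "0 0 0.018" --pt "0 0 0.018" --yaw '[0,0,0,0,0]' --claw '[1,1,1,1,1]'

```text
time_s: 3.43
tcp_pos: [0.4699, -0.0127, 0.1064]
eef_rot: [-180.0, 0.0, -165.0]
contact_force: [-1.7, -0.4, 7.0]
gripper_width: 0.0005
gripper_force: 3.5
```

Request:
step_arm --pt "-0.0002 0.009 0" --pt "-0.0009 0.0176 0" --pt "-0.002 0.0264 0" --pt "-0.0037 0.035 0" --pt "-0.0057 0.0436 0" --pt "-0.0082 0.0521 0" --pt "-0.0112 0.0604 0" --pt "-0.0146 0.0685 0" --pt "-0.0184 0.0765 0" --pt "-0.0226 0.0843 0" --pt "-0.0272 0.0918 0" --pt "-0.0322 0.099 0" --pt "-0.0322 0.099 0" --pt "-0.0322 0.099 0" --pt "-0.0322 0.099 0" --yaw '[0.00833,0.01667,0.025,0.0333,0.04167,0.05,0.0583,0.0667,0.075,0.0833,0.09167,0.1,0.1,0.1,0.1]' --claw '[1,1,1,1,1,1,1,1,1,1,1,1,1,1,1]'

```text
time_s: 4.68
tcp_pos: [0.4718, 0.0083, 0.1067]
eef_rot: [180.0, 0.1, 159.0]
contact_force: [0.6, -0.6, 6.1]
gripper_width: 0.0001
gripper_force: 3.2
```

```bash
python3 - <<'E'
from h import *
print(status.get_state()["contact_force"])
b=cams.capture("scene")[0][195:250,200:310]
cv2.imwrite("pics/c3.png",cv2.resize(b,None,fx=7,fy=7,interpolation=cv2.INTER_CUBIC))
E
```

```text
[ 0.62616471 -0.59043272  6.06779893]
```

View pics/c3.png

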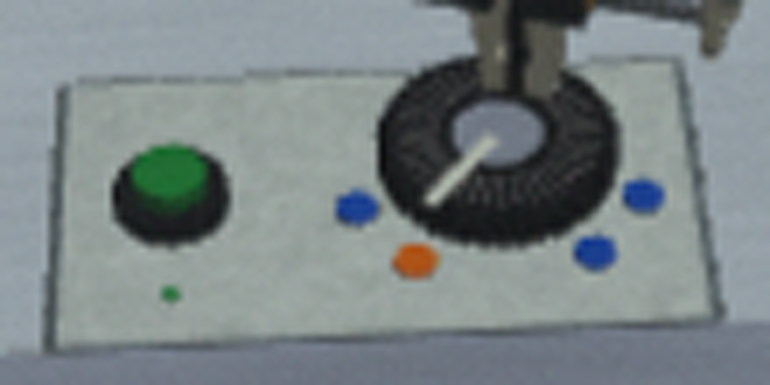

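The pointer, from (495,135) to (430,205), is at orange or slightly past it. I'll compute the angle.

```bash
python3 - <<'E'
from h import *
s=lambda x,y,z:world("scene",(x+.5)/7-.5+200,(y+.5)/7-.5+195,z=z)
d=s(430,205,.0925)-s(490,141,.0925)
print(np.degrees(np.arctan2(d[1],d[0])))
E
```

```text
-39.388204530107814
```

Request:
step_arm --pt "0 0 -0.02" --pt "0 0 -0.06" --pt "0 0 -0.2" --pt "0 0 -0.2" --pt "-0.1 -0.15 -0.2" --pt "-0.2 -0.3 -0.2" --pt "-0.32 -0.47 -0.2" --pt "-0.427 -0.624 -0.2" --pt "-0.427 -0.624 -0.2" --pt "-0.427 -0.624 -0.2" --pt "-0.427 -0.624 -0.2" --yaw '[0,0,0,0,0,0,0,0,0,0,0]' --claw '[1,1,1,1,1,1,1,1,1,1,1]'

```text
time_s: 5.65
tcp_pos: [0.5053, -0.1393, 0.1459]
eef_rot: [180.0, -0.0, 158.9]
contact_force: [0.6, 0.2, 0.3]
gripper_width: 0.0003
gripper_force: 0.0
```

```bash
python3 - <<'E'
from h import *
print(status.get_state()["contact_force"],status.get_state()["tcp_pos"])
b=cams.capture("scene")[0][175:250,200:310]
cv2.imwrite("pics/c4.png",cv2.resize(b,None,fx=7,fy=7,interpolation=cv2.INTER_CUBIC))
E
```

```text
[0.5591036  0.24830437 0.29325416] [ 0.50525625 -0.13926878  0.14589365]
```

View pics/c4.png

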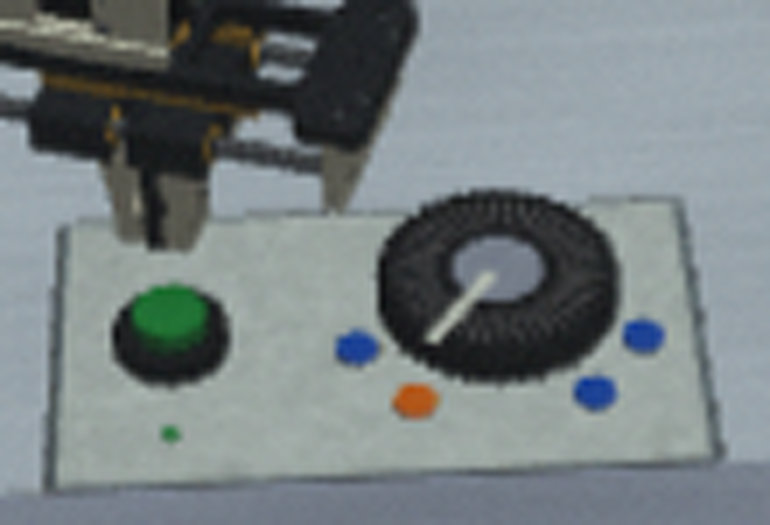

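The dial has clicked in at orange. Now the button.

Request:
step_arm --pt "0 0 0.1" --pt "0 0 0.18" --pt "0 0 0.2" --pt "0 0 0.21" --pt "0 0 0.22" --pt "0 0 0.23" --pt "0 0 0.24" --pt "0 0 0.245" --pt "0 0 0.245" --pt "0 0 0.245" --yaw '[0,0,0,0,0,0,0,0,0,0]' --claw '[1,1,1,1,1,1,1,1,1,1]'

```text
time_s: 6.53
tcp_pos: [0.5061, -0.1386, 0.0999]
eef_rot: [180.0, 0.1, 159.0]
contact_force: [-10.0, 8.6, 26.0]
gripper_width: 0.0003
gripper_force: 13.3
```

```bash
python3 - <<'E'
from h import *
s=status.get_state();print(s["contact_force"],s["moment"],s["tcp_pos"])
b=cams.capture("scene")[0][155:250,190:310]
b=cv2.resize(b,None,fx=6,fy=6,interpolation=cv2.INTER_CUBIC)
cv2.imwrite("pics/c5.png",b)
E
```

```text
[-10.01131952   8.62661829  26.03026117] [ 2.93596891  4.01774085 -0.02379478] [ 0.50607416 -0.13863879  0.09989868]
```

View pics/c5.png

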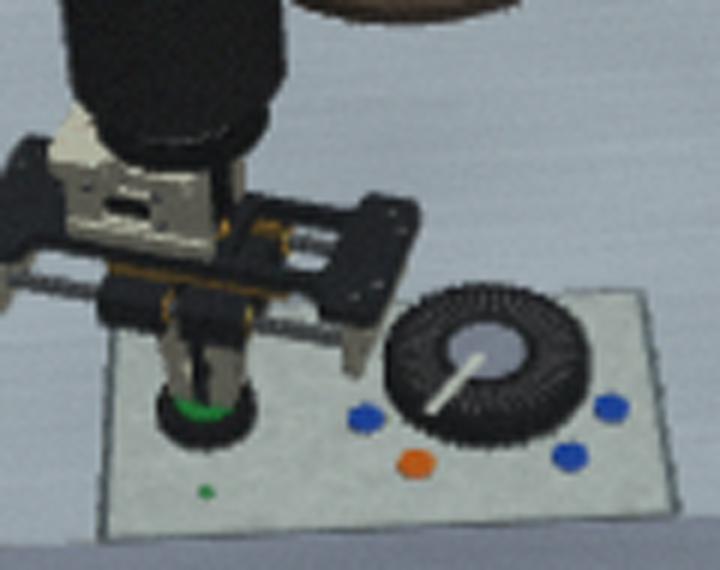

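Request:
step_arm --pt "0 0 -0.01" --pt "0 0 -0.02" --pt "0 0 -0.03" --pt "0 0 -0.03" --yaw '[0,0,0,0]' --claw '[1,1,1,1]'

```text
time_s: 6.92
tcp_pos: [0.5063, -0.139, 0.1038]
eef_rot: [180.0, 0.1, 159.0]
contact_force: [-1.0, 1.2, 3.1]
gripper_width: 0.0003
gripper_force: 1.4
```

Request:
step_arm --pt "0 0 0.008" --pt "0 0 0.008" --pt "0 0 0.008" --yaw '[0,0,0]' --claw '[1,1,1]'

```text
time_s: 7.17
tcp_pos: [0.5063, -0.139, 0.1014]
eef_rot: [180.0, 0.1, 159.0]
contact_force: [-0.3, 2.4, 3.9]
gripper_width: 0.0005
gripper_force: 2.1
```

Request:
step_arm --pt "0 0 0.006" --pt "0 0 0.006" --pt "0 0 0.006" --yaw '[0,0,0]' --claw '[1,1,1]'

```text
time_s: 7.42
tcp_pos: [0.5063, -0.139, 0.1003]
eef_rot: [180.0, 0.1, 159.0]
contact_force: [0.5, 2.7, 5.1]
gripper_width: 0.0007
gripper_force: 2.6
```

Request:
step_arm --pt "0 0 0.006" --pt "0 0 0.006" --pt "0 0 0.006" --yaw '[0,0,0]' --claw '[1,1,1]'

```text
time_s: 7.67
tcp_pos: [0.5064, -0.139, 0.1001]
eef_rot: [180.0, 0.1, 159.0]
contact_force: [-3.1, 4.3, 15.0]
gripper_width: 0.0005
gripper_force: 7.7
```

Request:
step_arm --pt "0 0 -0.035" --pt "0 0 -0.035" --pt "0 0 -0.035" --yaw '[0,0,0]' --claw '[1,1,1]'

```text
time_s: 7.92
tcp_pos: [0.5057, -0.1392, 0.1059]
eef_rot: [-180.0, 0.0, 159.0]
contact_force: [0.4, 0.7, 2.3]
gripper_width: 0.0008
gripper_force: 0.8
```

Request:
step_arm --pt "0 0 -0.006" --pt "0 0 -0.006" --pt "0 0 -0.006" --yaw '[0,0,0]' --claw '[1,1,1]'

```text
time_s: 8.17
tcp_pos: [0.5051, -0.1392, 0.1066]
eef_rot: [-180.0, -0.1, 158.9]
contact_force: [-0.1, -0.2, 0.1]
gripper_width: 0.0004
gripper_force: 0.0
```

Request:
step_arm --pt "0 0 -0.006" --pt "0 0 -0.006" --pt "0 0 -0.006" --yaw '[0,0,0]' --claw '[1,1,1]'

```text
time_s: 8.42
tcp_pos: [0.5056, -0.1391, 0.1082]
eef_rot: [-180.0, -0.0, 159.0]
contact_force: [0.9, 0.3, -0.2]
gripper_width: 0.0003
gripper_force: 0.0
```

Contact starts near z = 0.106 and the hard stop is at 0.100, so the button made its full 6 mm of travel. It has also sprung back. I'll lift clear and check.

Request:
step_arm --pt "0 0 -0.2" --pt "0 0 -0.4" --pt "0 0 -0.6" --pt "0 0 -0.6" --pt "0 0 -0.6" --pt "0 0 -0.6" --yaw '[0,0,0,0,0,0]' --claw '[1,1,1,1,1,1]'

```text
time_s: 8.92
tcp_pos: [0.5053, -0.1389, 0.2282]
eef_rot: [180.0, -0.0, 158.9]
contact_force: [-0.3, 0.5, -1.2]
gripper_width: 0.0003
gripper_force: 0.0
```

```bash
python3 - <<'E'
from h import *
cv2.imwrite("pics/f.png",cv2.resize(cams.capture("scene")[0][130:300,70:350],None,fx=2.8,fy=2.8,interpolation=cv2.INTER_CUBIC))
E
```

```text
(no output)
```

View pics/f.png

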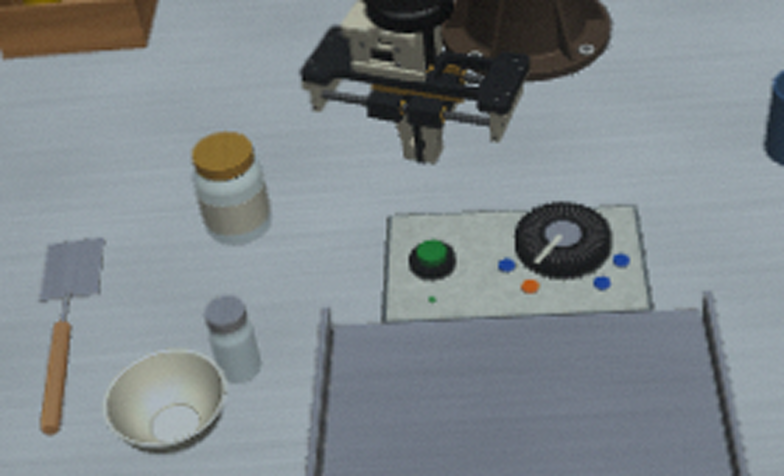

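The pointer, tip (538,262), lines up with orange (530,287), the button (432,250) is out, and everything else in view is undisturbed.

```bash
python3 -c "
from plant import job;print(job.close_job())"
```

```text
the job is handed in; nothing more can be done
None
```

The dial is clicked in at the orange marker, the start button was pressed fully in and sprang back (pressed twice to the stop, since I re-pressed it to check its travel; the first push peaked at about 26 N vertically), and the job is handed in with the arm clear.

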